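# Pack the fly-tying caddy

## Task

Pack up the wooden caddy after the fly-tying class: lower the blue divider comb into the slotted end so that each of its five fins goes down its own slot and the comb sits fully home on the floor, and slide the red spool up off its post and stand it upright in the caddy's low tray. Set both down, do not drop them into the caddy, let go of them, and leave the vise, the mug and the hook box where they are.

Things in the scene. Friction and masses are not known exactly. Their poses are not given: they have to be found in the camera images.
- caddy: Wooden caddy fixed to the table, 83 (x) by 230 (y) mm, walls and floor 4 mm thick; origin under its centre, z up, y along its length towards the low tray. Its -y part is the slotted section, inside 75 by 140 mm, walls 46 mm high; its +y part is the low tray, cork floor, inside 75 by 78 mm, rims 16 mm above the table (46 mm towards the slotted section).
- slots (a point): Centre of the slotted section's floor (middle slot), 4 mm above the table, 41 mm to -y of the caddy's centre; axes as the caddy's. White ribs on both long walls, 10 mm deep, tops 42 mm above the table, edges rounded 5 mm, leave five slots along x, 8 mm wide, 28 mm pitch, down to the floor. The seated comb's origin comes here, either way round.
- tray (a point): Point on the caddy's floor at the centre of the low tray, 4 mm above the table, 72 mm to +y of the caddy's centre; axes as the caddy's.
- comb: Loose blue divider comb, 110 to 210 g, standing on its fins; origin at the centre of its underside, z up, y along its length. Five fins 70 mm wide (x), 4 mm thick (y), 40 mm deep, 28 mm pitch, bottom edges rounded; above them a spine 14 by 124 mm, 40 to 48 mm up; on its middle a yellow grip tab 12 mm thick (x), 44 mm long (y), 48 to 84 mm up. Same after a half turn.
- stand: Spool stand fixed to the table: round dark steel base, 100 mm across and 12 mm high, with an upright steel post 14 mm thick; origin at the centre of its underside, z up.
- stand_top (a point): Top of the stand's post, 84 mm above the table.
- spool: Loose wound spool, red with white ends, 56 mm outer diameter, 50 mm high, bore 22 mm, 84 to 156 g; origin at the centre of its lower end, z up along its axis. Starts standing on the stand's base with the post through its bore; the post stands 22 mm out of its top.
- vise: Bystander: loose fly-tying vise, base 80 by 110 mm, post and head up to 180 mm; origin under the centre of its base.
- mug: Bystander: loose red mug, 82 mm across, 95 mm high; origin under its centre.
- hookbox: Bystander: loose clear hook box with an amber lid, 52 by 82 by 26 mm; origin under its centre.
Things that resemble listed ones, but are neither listed nor needed, are in the scene too. What is shaped like the comb but green is not meant.

How it is judged:
By the outcome, as a careful person would: the job done as asked, in the order asked, and still so for the second after the job is handed in, with the robot touching nothing.
It also fails if it takes over 64 s, if anything falls off the work surface, if the arm or the gripper's body presses on something with over 40 N, if the wrist force passes 120 N, or if a joint passes its speed limit or range.

## Robot

A 7-joint arm with a two-finger parallel gripper is mounted at the origin on the work surface. World frame = base frame: x ahead of the robot, y to its left, z up, the work surface at z = 0. Lengths are in m, angles in rad, forces in N, time in s.
With the tool pointing down it reaches from about 0.35 to 0.9 m from the base axis. Payload 8.1 kg.
Tool frame: the origin (TCP) lies on the centre line of the jaws, within the pads' length; the fingertips stand 19 mm ahead of it and the grasp point (between the pads) is the TCP; z points along the fingers, y is the direction in which the jaws open and shut (so a half turn about z gives the same grasp; the last joint's range is limited). The gripper opens to 92 mm and grips with 3 to 60 N. Pads are 19 mm wide; open, the fingers measure 130 mm over their backs; the gripper's body (75 mm by 190 mm) begins 47 mm behind the grasp point.
Start: joints at [1.16, 0.434, 0.025, 1.573, -0.012, 1.134, -0.075], TCP at [0.189, -0.596, 0.246] pointing down, gripper open.
Joint ranges: [-2.62, 2.62], [-0.44, 2.09], [-1.27, 1.32], [0.08, 2.57], [-1.32, 4.46], [0.12, 2], [-2.74, 2.74]. Speed limits (rad/s): [2.22, 2.22, 3.01, 3.01, 3.14, 3.14, 3.14].

## Interface

Orientations are given as a rotation vector (axis times angle).
In Python, from cell import monitor, imaging, workorder, outline_of gives the robot as it stands.
- The arm moves only by the tool move_arm, never from a script. Its argument "series" is a list of rows, each a list of 6 numbers: the shift along the world's x, y, z in cm, then the turn, a rotation vector about the world's x, y, z in degrees. A call has 1 to 8 rows; each row shifts and turns the commanded pose from where the row before left it; what a row does not reach is not made up. A row lasts 1/10 s, in which the tool goes at most 50 mm and 8.59 degrees, less where a joint would pass 70% of its speed; a pose out of reach is approached as far as the arm can. A call with a gripper value outside its range is refused whole. "grip" is the opening, from 0 (shut) to 1 (fully open), set as the call begins (left out, the last holds). The fingers move at their own pace and stop on an object; "force" is the grip in N (left out, the last holds). Time passes only in rows, so rows that do not move let the fingers close. It gives the time, the measured TCP pose, the force and the opening at its end, in the units of the state.
- monitor.observe(): the state, without advancing time (a new reading comes with each control period).
- imaging.get_image(name): name is "scene" or "top" or "wrist"; returns a dict with "color" (400x640x3 uint8, red, green, blue), "fx", "fy", "cx", "cy" (pixels), "rvec" (rotation vector, rad) and "tvec" (3), from world to camera coordinates, as OpenCV has them; the wrist camera has in their place "mount" (4x4, takes a point from camera to tool coordinates, whose origin is the TCP and whose axes are the flange's). Camera axes: x right, y down, z forward; pixel columns grow to the right and rows downward; lengths in m; the calibration is good to about 2 mm. The wrist camera is an equidistant fisheye: a pixel r from the principal point sees the ray r / f radians off the axis. A picture is of the moment at which its call begins: read the wrist's pose just before it. There is no depth.
- workorder.sign_off(): hands the job in, once; it reports no verdict.
Trained networks look in the newest picture that a camera, given by its name, has taken for a name from the list of things; names that differ only in an ending like _2 or _b are one class to them, and where a whole thing is asked for, a point or a joint stands for the part that bears it (a point fixed in the world has none). Each returns a list of dicts, best first, with "p" (0 to 1); they miss things now and then, are a little off and sometimes report something else, mostly with a low value. They report only what shows in the picture. A call takes as long as a camera call. They do not tell look-alikes from the thing itself.
- outline_of(camera, thing): "mask" (400x640 bool, what is visible of it) and "rect" ([left, top, width, height] in pixels, round what is visible of it).
The state is a dict: "clock": time; "joints": joint angles; "dq": joint speeds; "joint_efforts": joint torques, N m; "position": TCP position; "ee_rot": TCP orientation; "force": force on the tool from outside, world axes, zero at the start; "ft_torque": the same for the moment, N m; "width": opening from 0.0 (shut) to 1.0 (fully open).
Only numpy, scipy, OpenCV 4.12 (cv2) and the standard library are available. Lean on these libraries where they do the work, as an engineer would, in place of code of your own. Each camera call takes 0.05 s, during which the arm holds its last target. There are 200 camera calls.

## Working session

There is one attempt and no reset: what is moved stays moved. The work goes in short steps, Python scripts to look and compute and a tool call to move; the robot and the scene stay as the last step left them, time stands still between calls to the robot, and variables do not carry over. Pictures are saved under pics/ and viewed, about 8 in all and at most 12, crops included, and the job is handed in when it is done.

Besides the shell and the picture viewer there is one more tool, called after "Emit:" as name(argument=value, ...) on one line, values as JSON. move_arm: Moves the arm, as the interface text tells. Its arguments: {"type":"object","properties":{"series":{"type":"array"},"grip":{"type":"number"},"force":{"type":"number"}},"required":["series"]}

```bash
mkdir -p pics
cat > h.py <<'E'
import numpy as np, cv2
from cell import monitor, imaging, workorder, outline_of
def save(n,im): cv2.imwrite('pics/'+n,cv2.cvtColor(im,cv2.COLOR_RGB2BGR))
def ray(d,u,v):
    R=cv2.Rodrigues(np.array(d["rvec"],float))[0]; C=-R.T@np.array(d["tvec"],float)
    r=R.T@np.array([(u-d["cx"])/d["fx"],(v-d["cy"])/d["fy"],1.]); return C,r
def onz(d,u,v,z):
    C,r=ray(d,u,v); return C+r*(z-C[2])/r[2]
def proj(d,P):
    p,_=cv2.projectPoints(np.array(P,float).reshape(-1,3),np.array(d["rvec"],float),np.array(d["tvec"],float),np.array([[d["fx"],0,d["cx"]],[0,d["fy"],d["cy"]],[0,0,1.]]),None); return p[:,0]
def wpose(s=None):
    s=s or monitor.observe(); return cv2.Rodrigues(np.array(s["ee_rot"],float))[0],np.array(s["position"])
def wray(d,Rp,u,v):
    R,p=Rp; M=np.array(d["mount"]); a=np.array([u-d["cx"],v-d["cy"]])/d["fx"]; r=np.linalg.norm(a)
    c=np.r_[a/max(r,1e-9)*np.sin(r),np.cos(r)]; return R@M[:3,3]+p, R@M[:3,:3]@c
def wonz(d,Rp,u,v,z):
    C,r=wray(d,Rp,u,v); return C+r*(z-C[2])/r[2]
def wproj(d,Rp,P):
    R,p=Rp; M=np.array(d["mount"]); X=np.array(P,float).reshape(-1,3)
    X=(X-p)@R; X=(X-M[:3,3])@M[:3,:3]; n=np.linalg.norm(X[:,:2],axis=1); th=np.arctan2(n,X[:,2])
    return X[:,:2]/n[:,None]*(th*d["fx"])[:,None]+[d["cx"],d["cy"]]
E
python3 - <<'E'
from h import *
print(monitor.observe())
for c in("top","scene"):
    d=imaging.get_image(c); save(c+'0.png',d["color"]); print(c,d["fx"],d["cx"],d["cy"],ray(d,320,200))
    for t in("caddy","comb","stand","spool","vise","mug","hookbox"):
        print(t,[(o["rect"],round(o["p"],2)) for o in outline_of(c,t)])
E
```

```text
{'clock': 0.0, 'joints': array([ 1.16042715,  0.43522946,  0.02496329,  1.57410009, -0.01160207,
        1.13400306, -0.07507389]), 'dq': array([-1.87258866e-04, -2.12763184e-04,  9.02463350e-05, -8.56461080e-04,
       -1.50547957e-04,  1.17092405e-04, -2.97119957e-03]), 'joint_efforts': array([ 5.41880872e-04, -6.67853165e+01,  9.84983481e-01, -3.14457715e+01,
       -6.07379386e-02,  4.32807428e-02,  1.48941836e-04]), 'position': array([ 0.18913931, -0.59518315,  0.24493966]), 'ee_rot': array([-3.10294678e+00, -4.81243923e-01,  5.97601738e-04]), 'force': array([ 1.00453933, -0.13902189,  0.11960484]), 'ft_torque': array([ 0.0009072 , -0.01834528,  0.01517027]), 'width': 1.0054170530582536}
top 372.6629055311236 317.5546656747652 195.71763589825918 (array([0.37032099, 0.00343731, 0.89345996]), array([ 0.14325796,  0.01652329, -0.98963591]))
caddy [([278.1, 130.1, 100.6, 62.0], 0.57)]
comb [([150.6, 178.5, 59.3, 48.4], 0.88), ([222.4, 235.6, 36.1, 53.4], 0.82)]
stand [([432.9, 201.0, 44.4, 42.2], 0.75), ([466.1, 95.3, 51.0, 52.1], 0.46)]
spool [([444.3, 207.7, 34.0, 22.4], 0.88)]
vise [([110.2, 84.3, 101.8, 60.4], 0.57)]
mug [([465.7, 97.0, 47.5, 52.2], 0.75), ([111.9, 84.8, 101.5, 58.3], 0.25)]
hookbox [([321.5, 239.7, 37.3, 25.1], 0.65), ([279.1, 131.3, 101.5, 61.9], 0.6)]
scene 458.447463862952 325.6093898868548 196.47217871123186 (array([ 0.81278322, -0.44810164,  0.97912205]), array([-0.30481901,  0.42108562, -0.85438937]))
caddy [([323.1, 187.3, 64.4, 98.8], 0.81)]
comb [([299.3, 110.6, 46.1, 35.2], 0.61)]
stand [([201.5, 281.0, 47.5, 46.7], 0.86)]
spool []
vise [([443.1, 86.4, 42.8, 87.2], 0.92)]
mug [([262.5, 359.5, 46.3, 40.5], 0.73), ([204.8, 279.6, 30.8, 33.0], 0.41)]
hookbox [([264.5, 179.9, 29.0, 38.2], 0.61)]
```

View pics/top0.png

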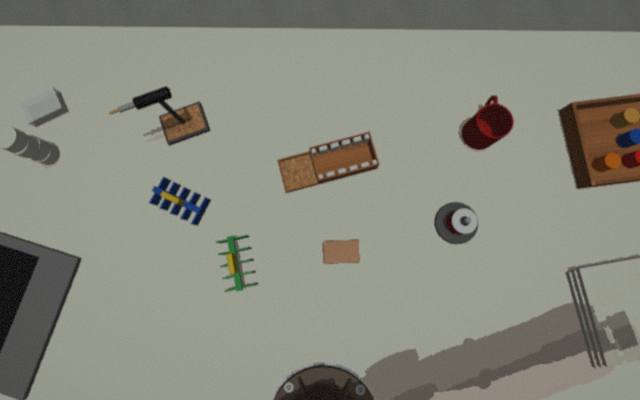

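View pics/scene0.png

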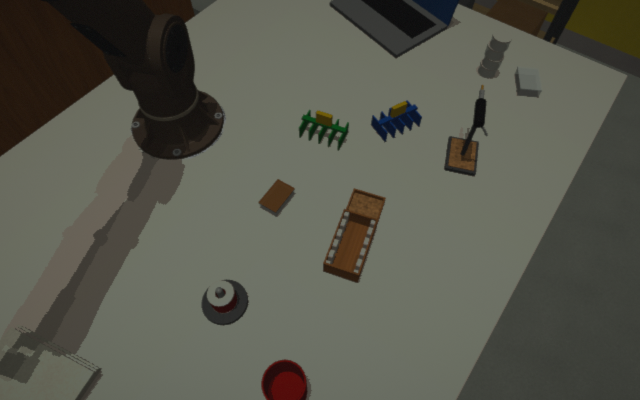

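The blue comb is at top (180,200) and the green look-alike at (237,263). The red spool sits on the stand at (458,221), with the red mug at (487,125) and bottles in the wooden box at the right edge. The caddy's tray end is at (298,171) and its slotted end at (345,157). I choose the blue comb and the spool at (458,221).

```bash
cat >> h.py <<'E'
from scipy.optimize import minimize
def box(x,y,z0,z1): return np.array([[sx*x/2,sy*y/2,z] for sx in(-1,1) for sy in(-1,1) for z in(z0,z1)])
def cyl(r,z0,z1): return np.array([[r*np.cos(a),r*np.sin(a),z] for a in np.linspace(0,6.28,40) for z in(z0,z1)])
def shift(P,y): return P+[0,y,0]
MOD={"caddy":[np.vstack([shift(box(83,148,0,46),-41)]),shift(box(83,82,0,16),74)],
 "comb":[shift(box(70,4,0,40),28*k) for k in range(-2,3)]+[box(14,124,40,48),box(12,44,48,84)]}
def sil(name,pr,p,shape):
    m=np.zeros(shape,np.uint8); c,s=np.cos(p[2]),np.sin(p[2])
    for B in MOD[name]:
        W=B/1000@np.array([[c,s,0],[-s,c,0],[0,0,1]])+[p[0],p[1],0]
        q=(pr(W)*16).round().astype(np.int32); cv2.fillConvexPoly(m,cv2.convexHull(q),1,cv2.LINE_8,4)
    return m>0
def fit(name,obs,p0,st=(.02,.02,.15)):
    "obs: list of (projector, mask)"
    f=lambda p:-sum((lambda a:(a&m).sum()/(a|m).sum())(sil(name,pr,p,m.shape)) for pr,m in obs)/len(obs)
    b=None
    for k in(1,.4):
        r=minimize(f,p0 if b is None else b.x,method="Nelder-Mead",options=dict(initial_simplex=[np.array(p0 if b is None else b.x)+np.array(v)*k for v in([0,0,0],[st[0],0,0],[0,st[1],0],[0,0,st[2]])],xatol=1e-4,fatol=1e-5)); b=r
    return b.x,b.fun
E
python3 - <<'E'
from h import *
T=imaging.get_image("top"); S=imaging.get_image("scene")
def near(c,t,u,v):
    L=[o for o in outline_of(c,t)]
    L=[o for o in L if abs(o["rect"][0]+o["rect"][2]/2-u)<25 and abs(o["rect"][1]+o["rect"][3]/2-v)<25]
    return L[0]["mask"] if L else None
for n,a,b,z in(("caddy",(328,161),(355,237),.02),("comb",(180,201),(397,118),.04)):
    ms=[("top",T,near("top",n,*a)),("scene",S,near("scene",n,*b))]
    g=onz(T,*a,z)
    for sub in(ms[:1],ms):
        ob=[((lambda W,d=d:proj(d,W)),m) for _,d,m in sub if m is not None]
        if ob:
            best=min((fit(n,ob,[g[0],g[1],y]) for y in np.arange(-3,3.1,.75)),key=lambda r:r[1])
            print(n,len(ob),best[0].round(4),np.degrees(best[0][2]).round(1),round(best[1],3))
# colour-based: yellow tab, spool white top
for d,(x0,x1,y0,y1),nm in((T,(140,215,170,230),'T'),(S,(365,430,95,145),'S')):
    h=cv2.cvtColor(d["color"],cv2.COLOR_RGB2HSV); m=((h[...,0]>15)&(h[...,0]<35)&(h[...,1]>120)&(h[...,2]>80))
    k=np.zeros_like(m);k[y0:y1,x0:x1]=1; v,u=np.nonzero(m&k); print('tab',nm,len(u),u.mean(),v.mean(),onz(d,u.mean(),v.mean(),.08))
print('spool top',onz(T,462,221,.062),'stand base',onz(T,456.5,223,.012),'post',onz(T,466,221,.084))
print('scene',onz(S,225,303,.012),onz(S,219,293,.084))
print('mug',onz(T,487,125,.05),'vise',onz(T,184,122,.02),'green',onz(T,236,263,.06))
E
```

```text
caddy 1 [0.5888 0.0039 0.2865] 16.4 -0.979
caddy 2 [0.5882 0.0058 0.2913] 16.7 -0.964
comb 1 [0.4881 0.3515 2.7081] 155.2 -0.902
comb 2 [0.4874 0.3527 2.7026] 154.9 -0.904
tab T 106 170.0 197.20754716981133 [0.4870643 0.3510379 0.08     ]
tab S 50 399.1 104.78 [0.48551351 0.35644273 0.08      ]
spool top [ 0.45050795 -0.29870661  0.062     ] stand base [ 0.45032268 -0.30388492  0.012     ] post [ 0.44858304 -0.29928145  0.084     ]
scene [ 0.45709091 -0.30356327  0.012     ] [ 0.45965065 -0.30605576  0.084     ]
mug [ 0.67821536 -0.36896847  0.05      ] vise [0.68382422 0.35810671 0.02      ] green [0.34619114 0.19974012 0.06      ]
```

Emit:
move_arm(series=[[3,2.5,0,0,0,2],[3,2.5,0,0,0,2],[3,2.5,0,0,0,2],[3,2.5,0,0,0,2],[3,2.5,0,0,0,2],[3,2.5,0,0,0,2],[3,2.5,0,0,0,2],[3,2.5,0,0,0,2]], grip=1)

```text
clock: 1.9
position: [0.4304, -0.3946, 0.2459]
ee_rot: [3.006, 0.911, 0.0]
force: [0.9, 1.2, -0.1]
width: 0.997
```

Emit:
move_arm(series=[[1,4.6,0,0,0,2],[1,4.6,0,0,0,2],[1,4.6,0,0,0,2],[1,4.6,0,0,0,2],[1,4.6,0,0,0,2],[1,4.6,0,0,0,2],[1,4.6,0,0,0,2],[1,4.6,0,0,0,2]])

```text
clock: 2.7
position: [0.5095, -0.0259, 0.2461]
ee_rot: [2.85, 1.32, 0.001]
force: [-0.1, -0.3, -0.4]
width: 0.999
```

```bash
cat > wl.py <<'E'
from h import *
import sys
G={"caddy":(.588,.005,.29),"comb":(.4875,.352,2.705)}
def wlook(names,fn=None):
    Rp=wpose(); d=imaging.get_image("wrist")
    if fn: save(fn,d["color"])
    print('tcp',Rp[1].round(4),'jaw deg',np.degrees(np.arctan2(Rp[0][1,1],Rp[0][0,1])).round(2))
    for n in names:
        e=wproj(d,Rp,[*G[n][:2],.03])[0]; print(n,'expected px',e.round(0))
        for o in outline_of("wrist",n):
            r=o["rect"]; print(r,round(o["p"],2))
            if abs(r[0]+r[2]/2-e[0])<70 and abs(r[1]+r[3]/2-e[1])<70:
                q=fit(n,[(lambda W:wproj(d,Rp,W),o["mask"])],G[n],(.006,.006,.04)); print('fit',q[0].round(4),np.degrees(q[0][2]).round(2),round(q[1],3)); break
    return d,Rp
if __name__=="__main__": wlook(sys.argv[2:],sys.argv[1])
E
python3 wl.py w1.png caddy
```

```text
tcp [ 0.5095 -0.0259  0.2461] jaw deg -40.3
caddy expected px [355. 113.]
[254.9, 36.4, 201.2, 162.5] 0.71
fit [0.5888 0.0045 0.2928] 16.77 -0.982
```

View pics/w1.png

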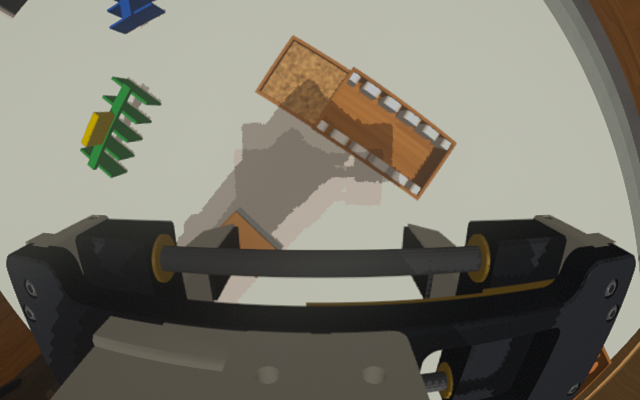

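The wrist view shows the caddy at (355,120), slotted end to the lower right. The green comb is at (120,130), and the edge of the blue one is at (135,10). Caddy estimates agree to about 1 mm. I go above the comb next.

Emit:
move_arm(series=[[-0.3,4.7,0,0,0,2],[-0.3,4.7,0,0,0,2],[-0.3,4.7,0,0,0,2],[-0.3,4.7,0,0,0,2],[-0.3,4.7,0,0,0,2],[-0.3,4.7,0,0,0,2],[-0.3,4.7,0,0,0,2],[-0.2,4.9,0,0,0,1.3]])

```text
clock: 3.6
position: [0.4865, 0.3514, 0.2458]
ee_rot: [2.65, 1.686, 0.0]
force: [1.5, 0.3, 0.5]
width: 1.006
```

```bash
python3 wl.py w2.png comb caddy
```

```text
tcp [0.4865 0.3514 0.2458] jaw deg -25.07
comb expected px [321. 176.]
[292.7, 122.3, 58.0, 109.6] 0.67
fit [0.4876 0.3516 2.7149] 155.55 -0.894
caddy expected px [467. 344.]
```

View pics/w2.png

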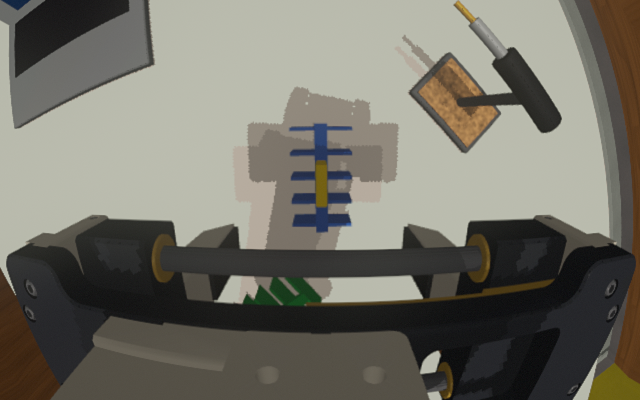

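Blue comb with yellow tab at (321,185), aligned with the jaws; the green one is well below at (285,290). Next, a more precise check along its length.

Run:
```python
from h import *
Rp=wpose(); d=imaging.get_image("wrist"); h=cv2.cvtColor(d["color"],cv2.COLOR_RGB2HSV)
k=np.zeros((400,640),bool);k[115:236,285:358]=1
b=(h[...,0]>100)&(h[...,0]<130)&(h[...,1]>120)&k; y=(h[...,0]>18)&(h[...,0]<35)&(h[...,1]>120)&(h[...,2]>70)&k
q=fit("comb",[(lambda W:wproj(d,Rp,W),b|y)],(.4876,.3516,2.712),(.004,.004,.03)); print(q[0].round(4),np.degrees(q[0][2]),q[1])
# spine ends at z=.048
vs=np.nonzero(b[:,317:325].sum(1)>=4)[0]; print(vs.min(),vs.max())
A=wonz(d,Rp,321,vs.min()-.5,.048); B=wonz(d,Rp,321,vs.max()+.5,.048); print(A,B,np.linalg.norm(A-B),(A+B)/2)
vs,us=np.nonzero(y); print(us.min(),us.max(),vs.min(),vs.max())
```

```text
[0.4876 0.3515 2.7108] 155.3201487812675 -0.654291094969061
126 232
[0.51027568 0.40846054 0.048     ] [0.45932744 0.29753539 0.048     ] 0.122066012769851 [0.48480156 0.35299797 0.048     ]
319 329 163 208
```

Emit:
move_arm(series=[[0.1,0,-3.6,0,0,0.3],[0,0,-4,0,0,0],[0,0,-4,0,0,0],[0,0,-3,0,0,0],[0,0,-2,0,0,0],[0,0,-1,0,0,0],[0,0,0,0,0,0]], grip=0.5)

```text
clock: 4.5
position: [0.4876, 0.3483, 0.0688]
ee_rot: [2.647, 1.69, -0.003]
force: [0.6, 0.3, 0.0]
width: 0.504
```

Emit:
move_arm(series=[[0,0,0,0,0,0],[0,0,0,0,0,0],[0,0,0,0,0,0],[0,0,0,0,0,0],[0,0,0,0,0,0],[0,0,0,0,0,0]], grip=0, force=30)

```text
clock: 5.1
position: [0.4874, 0.3505, 0.0701]
ee_rot: [2.646, 1.693, 0.001]
force: [-0.2, -0.6, 2.7]
width: 0.131
```

Emit:
move_arm(series=[[0,0,1,0,0,0],[0,0,3,0,0,0],[0,0,4,0,0,0],[0,0,3,0,0,0],[1.1,-3.8,0,0,0,4.1],[1.1,-3.8,0,0,0,4.1],[1.1,-3.8,0,0,0,4.1],[1.1,-3.8,0,0,0,4.1]])

```text
clock: 5.9
position: [0.5314, 0.1968, 0.1803]
ee_rot: [2.374, 2.057, -0.0]
force: [0.6, 0.2, -1.7]
width: 0.13
```

Emit:
move_arm(series=[[1.1,-3.8,0,0,0,4.1],[1.1,-3.8,0,0,0,4.1],[1.1,-3.8,0,0,0,4.1],[1.1,-3.8,0,0,0,4.1],[1.2,-3.8,0,0,0,4.1],[1.1,-3.7,0,0,0,4.1],[0,0,0,0,0,0],[0,0,0,0,0,0]])

```text
clock: 6.7
position: [0.5982, -0.03, 0.1798]
ee_rot: [-1.889, -2.509, 0.0]
force: [-0.8, 1.5, -2.3]
width: 0.128
```

Run:
```python
from h import *
from wl import wlook,G
d,Rp=wlook(["caddy"],'w3.png')
S=imaging.get_image("scene"); save('s3.png',cv2.resize(S["color"][160:310,260:460],None,fx=4,fy=4,interpolation=cv2.INTER_CUBIC))
s=monitor.observe(); print(s["force"],s["width"],s["clock"],s["ee_rot"])
for c in("top","scene"):
    D=imaging.get_image(c); 
    print(c,[(o["rect"],round(o["p"],2)) for o in outline_of(c,"comb")])
```

```text
tcp [ 0.5982 -0.03    0.1798] jaw deg 16.05
caddy expected px [321. 152.]
[274.1, 37.2, 95.8, 175.1] 0.69
fit [0.5876 0.005  0.2881] 16.51 -0.553
[-0.75425788  1.44381704 -1.18833494] 0.12715429552607133 6.85 [-1.88325035e+00 -2.51412371e+00 -8.22250991e-04]
top [([314.1, 132.5, 60.0, 37.1], 0.71), ([111.7, 86.1, 99.8, 59.5], 0.69), ([215.7, 231.3, 41.9, 61.1], 0.59)]
scene [([329.4, 200.6, 46.8, 50.2], 0.75), ([299.1, 111.6, 44.3, 35.2], 0.59)]
```

View pics/w3.png

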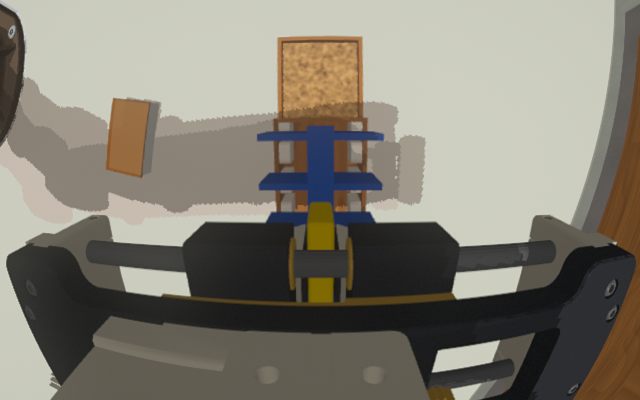

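The view shows the comb held square: spine end at (321,125), fins at rows 136, 181 and 217. The caddy tray spans (278..362, 37..118). I measure the comb against the caddy in this same picture.

Run:
```python
from h import *
Rp=wpose(); d=imaging.get_image("wrist"); im=d["color"]; save('w3b.png',cv2.resize(im[25:235,240:400],None,fx=3.6,fy=2.8,interpolation=cv2.INTER_NEAREST))
h=cv2.cvtColor(im,cv2.COLOR_RGB2HSV); b=(h[...,0]>100)&(h[...,0]<130)&(h[...,1]>150)
print(Rp[1])
for r in(136,160,181,): u=np.nonzero(b[r,250:395])[0]+250; print(r,u.min(),u.max(),u.mean())
for c in(265,272,320,368,376): v=np.nonzero(b[110:225,c])[0]+110; print('col',c,v)
wood=(h[...,0]<22)&(h[...,1]>70)
for r in(50,70,90,110): u=np.nonzero(wood[r,250:395])[0]+250; print('wood row',r,u.min(),u.max())
for c in(285,300,320,340,355): v=np.nonzero(wood[20:118,c])[0]+20; print('wood col',c,v.min())
print(im[108:130:1,300].tolist())
t=np.radians(16.7); ex=np.array([np.cos(t),np.sin(t),0]); ey=np.array([-np.sin(t),np.cos(t),0])
C=np.array([.5888,.0045,0])
print('pred caddy corners',wproj(d,Rp,[C+ex*a+ey*.115+[0,0,.016] for a in(-.0415,.0415)]),wproj(d,Rp,[C+ex*a+ey*.035+[0,0,.046] for a in(-.0415,.0415)]),wproj(d,Rp,[C+ex*a+ey*.033+[0,0,.046] for a in(-.0375,.0375)]))
O=Rp[1]+[0,0,-.07]; jx=Rp[0][:,1]; jy=np.cross([0,0,1],jx)
print('pred comb',wproj(d,Rp,[O+jy*.062+[0,0,.048], O+jy*.058+jx*.035+[0,0,.04],O+jy*.058-jx*.035+[0,0,.04],O+jy*.054+[0,0,.04],O+jy*.030+jx*.035+[0,0,.04],O+jy*.030-jx*.035+[0,0,.04]]))
```

```text
[ 0.59819329 -0.02762801  0.17993235]
136 303 346 324.8666666666667
160 308 332 320.0
181 285 353 317.9830508474576
col 265 [184 185 186 187 188]
col 272 [183 184 185 186 187 188 214 215 216 217 218 219 220]
col 320 [133 136 138 139 140 141 142 143 144 145 146 147 148 149 150 151 152 153
 154 155 156 157 158 159 160 161 162 163 164 165 166 167 168 169 170 171
 172 173 174 175 176 177 178 179 180 181 182 183 184 185 186 187 188 189
 190 191 192 193 194 195 196 197 198 199 200]
col 368 [184 185 186 187 188 214 215 217 218 219 220 221]
col 376 [185 186 187 188]
wood row 50 277 361
wood row 70 277 361
wood row 90 277 362
wood row 110 278 362
wood col 285 39
wood col 300 39
wood col 320 38
wood col 340 39
wood col 355 39
[[159, 119, 75], [132, 98, 62], [133, 100, 64], [140, 105, 66], [147, 110, 70], [150, 112, 72], [152, 112, 71], [146, 109, 69], [129, 96, 62], [121, 90, 58], [117, 88, 59], [114, 83, 53], [107, 75, 47], [105, 71, 44], [105, 70, 45], [105, 72, 45], [103, 70, 44], [100, 68, 44], [100, 69, 43], [101, 68, 43], [103, 69, 43], [104, 69, 42]]
pred caddy corners [[277.41122556  38.91244599]
 [362.40869417  38.44622059]] [[273.20477131 118.02603441]
 [367.56564692 117.50406507]] [[277.73066904 120.14133458]
 [363.06572716 119.66913363]]
pred comb [[320.94509204 127.69674869]
 [384.31738933 135.57812754]
 [257.42345572 135.42325081]
 [320.89045525 141.91370504]
 [382.56488794 185.07282712]
 [259.04862969 184.95745526]]
```

View pics/w3b.png

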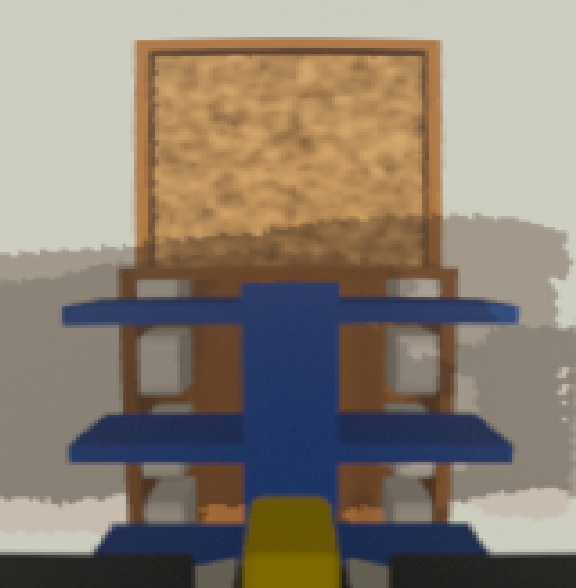

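Emit:
move_arm(series=[[0.27,-0.7,-2,0,0,0.6],[0,0,-2,0,0,0],[0,0,-1,0,0,0],[0,0,0,0,0,0],[0,0,0,0,0,0],[0,0,0,0,0,0]])

```text
clock: 7.7
position: [0.6017, -0.0352, 0.1308]
ee_rot: [1.871, 2.522, 0.002]
force: [0.3, 0.8, -2.3]
width: 0.13
```

Run:
```python
from h import *
ps=[]
for i in range(5):
    R,p=wpose(); ps.append(p); d=imaging.get_image("wrist"); print(p.round(4),np.degrees(np.arctan2(R[1,1],R[0,1])).round(2))
p=np.mean(ps,0); Rp=(R,p); print(p.round(4))
save('w4.png',cv2.resize(d["color"][25:235,240:400],None,fx=3.6,fy=2.8,interpolation=cv2.INTER_NEAREST))
def crop(q): return np.round((q-[240,25])*[3.6,2.8],0).tolist()
t=np.radians(16.7); ex=np.array([np.cos(t),np.sin(t),0]); ey=np.array([-np.sin(t),np.cos(t),0])
C=np.array([.5888,.0045,0])
print('caddy far',crop(wproj(d,Rp,[C+ex*a+ey*.115+[0,0,.016] for a in(-.0415,.0415)])),'wall',crop(wproj(d,Rp,[C+ex*a+ey*.035+[0,0,.046] for a in(-.0415,.0415)])))
O=p+[0,0,-.07]; jx=R[:,1]; jy=np.cross([0,0,1],jx)
print('comb far end',crop(wproj(d,Rp,[O+jy*.062+[0,0,.048], O+jy*.058+jx*.035+[0,0,.04],O+jy*.058-jx*.035+[0,0,.04],O+jy*.030+jx*.035+[0,0,.04],O+jy*.030-jx*.035+[0,0,.04]])))
e=C-ey*.041-p; print('slots-TCP in comb axes mm',(e@jx*1e3).round(2),(e@jy*1e3).round(2))
```

```text
[ 0.6017 -0.0352  0.1308] 16.85
[ 0.6017 -0.0354  0.1308] 16.84
[ 0.6016 -0.0355  0.1307] 16.83
[ 0.6015 -0.0356  0.1305] 16.83
[ 0.6013 -0.0356  0.1304] 16.83
[ 0.6015 -0.0354  0.1306]
caddy far [[108.0, -29.0], [469.0, -28.0]] wall [[81.0, 226.0], [495.0, 227.0]]
comb far end [[291.0, 288.0], [519.0, 310.0], [63.0, 309.0], [513.0, 448.0], [68.0, 448.0]]
slots-TCP in comb axes mm -0.85 0.91
```

View pics/w4.png

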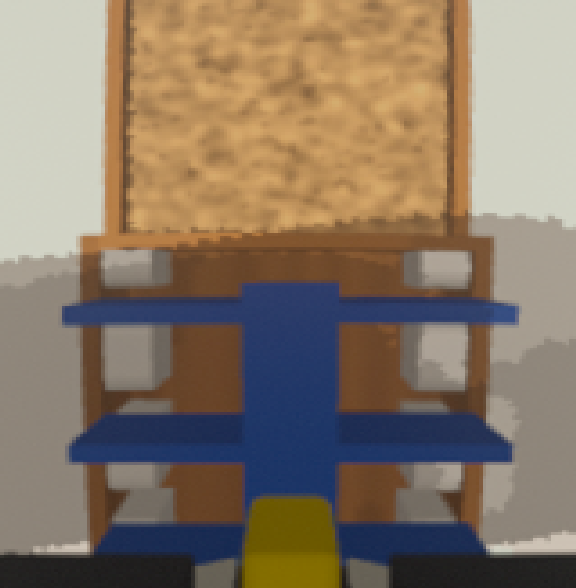

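Predicted edges agree with the view: fin line at crop row 305, inter-wall edge at 236 and outer walls at 80..494. A small correction, then a first slow descent into the slots.

Emit:
move_arm(series=[[-0.04,-0.06,-0.5,0,0,0],[0,0,-0.7,0,0,0],[0,0,-0.5,0,0,0],[0,0,-0.5,0,0,0],[0,0,-0.5,0,0,0],[0,0,-0.5,0,0,0],[0,0,0,0,0,0]])

```text
clock: 8.65
position: [0.6002, -0.0363, 0.0969]
ee_rot: [-1.872, -2.522, 0.001]
force: [-0.1, 0.1, -1.4]
width: 0.128
```

Emit:
move_arm(series=[[0,0,-0.5,0,0,0],[0,0,-0.5,0,0,0],[0,0,-0.5,0,0,0],[0,0,-0.3,0,0,0],[0,0,-0.2,0,0,0],[0,0,-0.1,0,0,0],[0,0,0,0,0,0],[0,0,0,0,0,0]])

```text
clock: 9.45
position: [0.6007, -0.0362, 0.0769]
ee_rot: [1.872, 2.522, 0.0]
force: [0.3, 0.3, -1.1]
width: 0.131
```

Emit:
move_arm(series=[[0,0,-0.1,0,0,0],[0,0,-0.1,0,0,0],[0,0,-0.1,0,0,0],[0,0,0,0,0,0],[0,0,0,0,0,0]])

```text
clock: 9.95
position: [0.6007, -0.0363, 0.0741]
ee_rot: [1.872, 2.522, 0.0]
force: [-1.5, -0.6, 5.1]
width: 0.129
```

Contact came at exactly the home height: 0.0741 against 0.074. I release and go up.

Emit:
move_arm(series=[[0,0,-0.03,0,0,0],[0,0,0,0,0,0],[0,0,0,0,0,0],[0,0,0,0,0,0]], grip=0.5)

```text
clock: 10.35
position: [0.6007, -0.0362, 0.0733]
ee_rot: [-1.872, -2.523, -0.0]
force: [0.2, 0.4, -0.3]
width: 0.429
```

Emit:
move_arm(series=[[0,0,1,0,0,0],[0,0,3,0,0,0],[0,0,4,0,0,0],[0,0,4,0,0,0],[-1.5,-3,2,0,0,0],[-1.5,-3,0,0,0,0],[-1.5,-3,0,0,0,0],[-1.5,-3,0,0,0,0]], grip=1)

```text
clock: 11.15
position: [0.5401, -0.1572, 0.2145]
ee_rot: [1.871, 2.522, 0.0]
force: [0.3, -1.0, 0.5]
width: 1.0
```

Run:
```python
from h import *
from wl import wlook,G
d,Rp=wlook([],'w5.png')
print(wproj(d,Rp,[[.6006,-.0348,.088],[.455,-.302,.062]]))
for o in outline_of("wrist","spool")+outline_of("wrist","stand"): print(o["rect"],o["p"])
```

```text
tcp [ 0.5401 -0.1572  0.2145] jaw deg 16.85
[[426.78704935  85.51349311]
 [211.68524062 287.01638837]]
[216.2, 277.3, 23.3, 25.8] 0.6
[232.4, 237.2, 24.4, 60.4] 0.8
[364.1, 1.1, 83.0, 163.5] 0.56
```

View pics/w5.png

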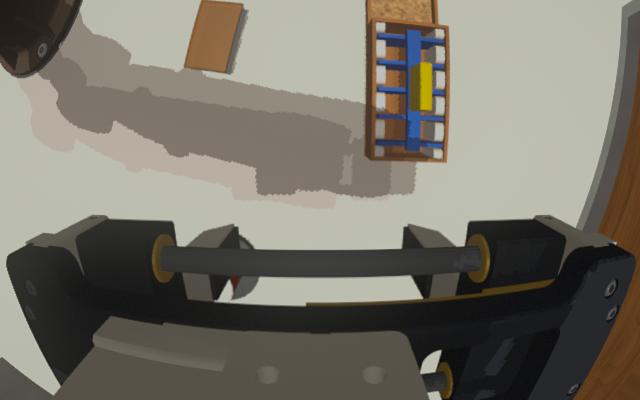

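The comb is seated in the slots, at (413,90), and the spool is behind the gripper. I go above the stand.

Emit:
move_arm(series=[[-2.1,-3.6,0.7,0,0,0],[-2.1,-3.6,0.7,0,0,0],[-2.2,-3.6,0.8,0,0,0],[-2.2,-3.7,0.8,0,0,0],[0,0,0,0,0,0],[0,0,0,0,0,0],[0,0,0,0,0,0]])

```text
clock: 12.0
position: [0.4558, -0.2993, 0.2437]
ee_rot: [1.869, 2.525, 0.002]
force: [0.2, 0.2, 0.1]
width: 1.0
```

Run:
```python
from h import *
from wl import wlook
d,Rp=wlook([],'w6.png')
MOD["spool"]=[cyl(28,12,62),cyl(7,62,84)]; MOD["stand"]=[cyl(50,0,12),cyl(28,12,62),cyl(7,62,84)]
for n in("spool","stand"):
    for o in outline_of("wrist",n):
        print(n,o["rect"],round(o["p"],2))
        q=fit(n,[(lambda W:wproj(d,Rp,W),o["mask"])],(.453,-.302,0)); print(q[0].round(4),round(q[1],3))
print(wproj(d,Rp,[[.453,-.302,.084],[.453,-.302,.062],[.453,-.302,.012]]))
```

```text
tcp [ 0.4558 -0.2993  0.2437] jaw deg 16.98
spool [291.4, 156.4, 51.0, 51.8] 0.96
[ 0.4515 -0.3029 -0.0528] -0.864
stand [274.8, 136.4, 81.1, 79.0] 0.58
[ 0.4517 -0.303   0.0648] -0.59
[[316.88808855 188.98120314]
 [317.08253653 184.39623543]
 [317.44337632 175.92354587]]
```

View pics/w6.png

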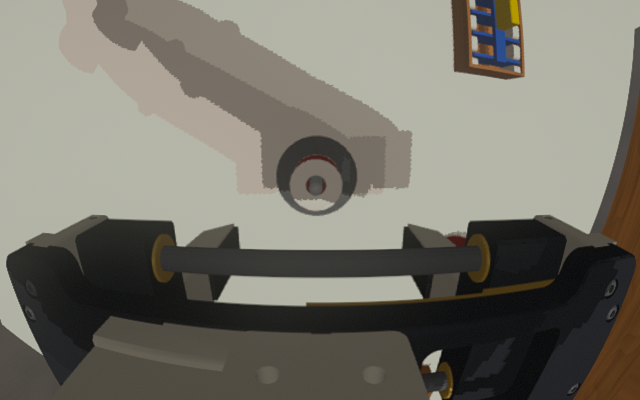

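Stand base is centred at (316,176) and the spool at (317,182). The fit puts the spool axis at (0.4515,-0.303). Descend.

Emit:
move_arm(series=[[-0.43,-0.36,-2,0,0,0],[0,0,-4,0,0,0],[0,0,-4,0,0,0],[0,0,-4,0,0,0],[0,0,-3,0,0,0],[0,0,-1.5,0,0,0],[0,0,0,0,0,0],[0,0,0,0,0,0]])

```text
clock: 12.95
position: [0.4513, -0.3047, 0.0594]
ee_rot: [1.871, 2.522, 0.001]
force: [0.4, -0.4, 0.2]
width: 0.999
```

Emit:
move_arm(series=[[0,0.15,-0.6,0,0,0],[0,0,-0.5,0,0,0],[0,0,0,0,0,0],[0,0,0,0,0,0]])

```text
clock: 13.35
position: [0.4504, -0.3035, 0.0477]
ee_rot: [1.872, 2.522, -0.0]
force: [-0.4, 0.6, -0.3]
width: 1.0
```

Emit:
move_arm(series=[[0,0,0,0,0,0],[0,0,0,0,0,0],[0,0,0,0,0,0],[0,0,0,0,0,0],[0,0,0,0,0,0],[0,0,0,0,0,0]], grip=0, force=25)

```text
clock: 13.95
position: [0.4504, -0.3034, 0.0475]
ee_rot: [1.872, 2.522, 0.0]
force: [-0.2, -0.0, 0.6]
width: 0.605
```

Emit:
move_arm(series=[[0,0,0.6,0,0,0],[0,0,1.5,0,0,0],[0,0,2,0,0,0],[0,0,2,0,0,0],[0,0,3,0,0,0],[0,0,3,0,0,0],[0,0,0,0,0,0]])

```text
clock: 14.65
position: [0.4526, -0.304, 0.1734]
ee_rot: [1.868, 2.517, 0.001]
force: [0.4, -0.5, -1.2]
width: 0.603
```

Emit:
move_arm(series=[[1.2,3.8,0,0,0,0],[1.2,3.8,0,0,0,0],[1.2,3.8,0,0,0,0],[1.2,3.8,0,0,0,0],[1.2,3.8,0,0,0,0],[1.1,3.8,0,0,0,0],[1.1,3.8,0,0,0,0],[1.1,3.8,0,0,0,0]])

```text
clock: 15.45
position: [0.5433, 0.0021, 0.1687]
ee_rot: [1.872, 2.523, -0.0]
force: [0.1, -0.7, -1.8]
width: 0.603
```

Emit:
move_arm(series=[[1.1,3.7,0,0,0,0],[1.1,3.6,0,0,0,0],[0,0,0,0,0,0],[0,0,0,0,0,0],[0,0,0,0,0,0],[0,0,0,0,0,0]])

```text
clock: 16.05
position: [0.5651, 0.072, 0.1684]
ee_rot: [1.875, 2.521, -0.002]
force: [-0.3, -0.1, -1.8]
width: 0.605
```

Run:
```python
from h import *
from wl import wlook
d,Rp=wlook([],'w7.png'); S=imaging.get_image("scene"); save('s7.png',cv2.resize(S["color"][130:300,270:440],None,fx=3.4,fy=3.4,interpolation=cv2.INTER_CUBIC))
s=monitor.observe(); print(s["force"],s["width"],s["clock"],s["position"])
```

```text
tcp [0.5651 0.072  0.1684] jaw deg 16.72
[-0.41163128  0.27764534 -0.62064364] 0.602353686733661 16.15 [0.56524599 0.0723399  0.16844947]
```

View pics/w7.png

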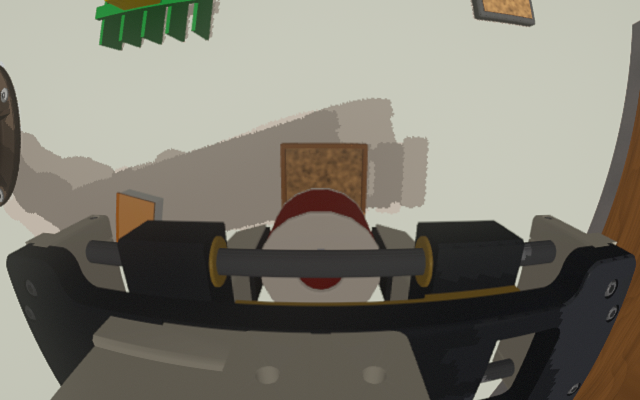

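The spool is held upright over the tray (cork at (324,172)). I correct by 3 mm and lower it.

Emit:
move_arm(series=[[0.29,0.12,-1,0,0,0],[0,0,-3,0,0,0],[0,0,-3,0,0,0],[0,0,-2,0,0,0],[0,0,-1.5,0,0,0],[0,0,-0.9,0,0,0],[0,0,0,0,0,0],[0,0,0,0,0,0]])

```text
clock: 16.95
position: [0.5688, 0.0751, 0.055]
ee_rot: [1.872, 2.522, 0.001]
force: [0.4, -0.1, -0.8]
width: 0.597
```

Emit:
move_arm(series=[[-0.05,-0.1,-0.4,0,0,0],[0,0,-0.4,0,0,0],[0,0,-0.3,0,0,0],[0,0,-0.2,0,0,0],[0,0,-0.1,0,0,0],[0,0,0,0,0,0],[0,0,0,0,0,0]])

```text
clock: 17.65
position: [0.5678, 0.0739, 0.0405]
ee_rot: [1.872, 2.523, 0.0]
force: [0.2, 0.1, -1.6]
width: 0.6
```

Emit:
move_arm(series=[[0,0,-0.05,0,0,0],[0,0,-0.05,0,0,0],[0,0,0,0,0,0],[0,0,0,0,0,0]])

```text
clock: 18.05
position: [0.5678, 0.0738, 0.0395]
ee_rot: [1.872, 2.522, 0.0]
force: [-0.2, -0.1, -0.6]
width: 0.6
```

Emit:
move_arm(series=[[0,0,-0.05,0,0,0],[0,0,-0.03,0,0,0],[0,0,0,0,0,0],[0,0,0,0,0,0]])

```text
clock: 18.45
position: [0.5678, 0.0739, 0.0394]
ee_rot: [1.872, 2.522, 0.0]
force: [-2.4, -1.6, 8.7]
width: 0.601
```

Floor contact (8.7 N). Release and retreat straight up.

Emit:
move_arm(series=[[0,0,0,0,0,0],[0,0,0,0,0,0],[0,0,0,0,0,0],[0,0,0,0,0,0],[0,0,0,0,0,0],[0,0,0,0,0,0]], grip=0.9)

```text
clock: 19.05
position: [0.5677, 0.0739, 0.0386]
ee_rot: [-1.872, -2.523, 0.0]
force: [0.4, -0.2, 0.7]
width: 0.903
```

Emit:
move_arm(series=[[0,0,1,0,0,0],[0,0,3,0,0,0],[0,0,4,0,0,0],[0,0,4,0,0,0],[0,0,4,0,0,0],[-2,-4,3,0,0,0],[-2,-4,0,0,0,0],[-2,-4,0,0,0,0]])

```text
clock: 19.85
position: [0.5089, -0.044, 0.2283]
ee_rot: [1.869, 2.522, 0.002]
force: [1.1, -0.8, -0.4]
width: 0.903
```

Emit:
move_arm(series=[[-1,-4,0,0,0,0],[-1,-4,0,0,0,0],[0,0,0,0,0,0],[0,0,0,0,0,0]])

```text
clock: 20.25
position: [0.4889, -0.1241, 0.2271]
ee_rot: [1.875, 2.52, 0.0]
force: [0.3, 0.9, 0.4]
width: 0.9
```

Run:
```python
from h import *
from wl import wlook
d,Rp=wlook([],'w8.png'); S=imaging.get_image("scene")
a=cv2.resize(S["color"][120:300,280:440],None,fx=2.5,fy=2.5); b=cv2.resize(d["color"][0:225,200:560],(640,400)); 
c=np.zeros((450,1,3),np.uint8)
save('f.png',np.hstack([a,cv2.resize(d["color"][0:250,320:540],(396,450))]))
O=np.array([.5888,.0045,0]);t=np.radians(16.7);ey=np.array([-np.sin(t),np.cos(t),0])
E=[O-ey*.041+ey*k+[0,0,.052] for k in(-.062,.062)]+[O-ey*.041+ey*k+[0,0,.088] for k in(-.022,.022)]+[O+ey*.072+[0,0,.054]]
print(((wproj(d,Rp,E)-[320,0])*[1.8,1.8]+[400,0]).round(0).tolist()); print(((proj(S,E)-[280,120])*2.5).round(0).tolist())
T=imaging.get_image("top")
for n in("vise","mug","hookbox"): print(n,[(o["rect"],round(o["p"],2)) for o in outline_of("top",n)])
```

```text
tcp [ 0.4889 -0.1241  0.2271] jaw deg 16.69
[[618.0, 346.0], [627.0, 141.0], [648.0, 289.0], [652.0, 208.0], [626.0, 59.0]]
[[156.0, 361.0], [198.0, 244.0], [172.0, 303.0], [188.0, 261.0], [214.0, 198.0]]
vise [([112.3, 87.0, 97.4, 55.5], 0.68)]
mug []
hookbox [([321.8, 238.2, 39.0, 27.0], 0.86)]
```

View pics/f.png

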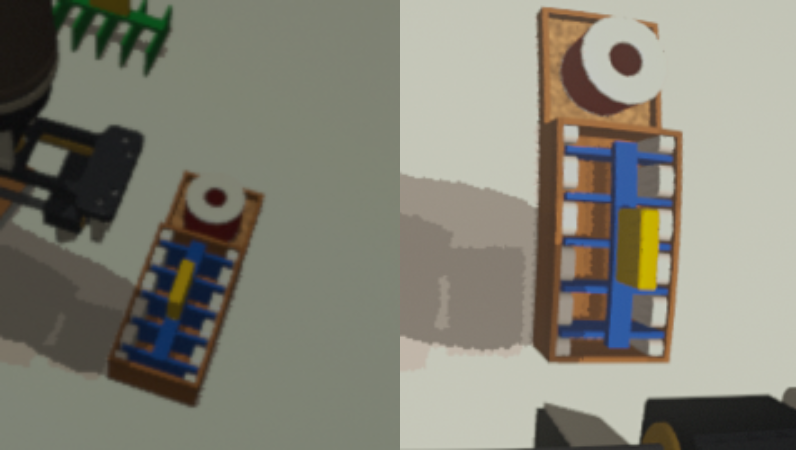

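Both pieces match the predicted seated positions. The spine ends are at about (620,346) and (624,142) in the right panel, against a predicted (618,346) and (627,141). The spool bore is at (626,59), exactly as predicted, and the spool stands upright.

```bash
python3 -c "
from cell import *
print(workorder.sign_off())"
```

```text
the job is handed in; nothing more can be done
None
```

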